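# Lay the straightedge flush on the new shelf edging and clamp it

### The job

The edging on the small walnut panel has to dry straight: slide the aluminium straightedge along the shelf until it lies flush, along its whole length, against the panel's edged long side (the one the clamp reaches over), with its ends level with the panel's ends. Only then swing the clamp arm fully down onto the straightedge. Leave everything else on the shelf where it is.

Things in the scene. Friction and masses are not known exactly. Their poses are not given: they have to be found in the camera images.
- panel: Walnut-veneered panel, fixed flat on the shelf, 70 (x) x 240 (y) x 20 mm high. Origin: centre of its underside. Its x axis points to the long side with the thin pale edging, whose upright face is x = +35 mm (it faces away from the robot); ends at y = +-120 mm. Fixed behind its other long side, mid length, is the clamp's steel stand: x -73 to -37, y +-25, 58 mm high
- straightedge: Straightedge: flat aluminium bar with grey end caps, 40 (x) x 240 (y) x 18 mm high, 0.2 to 0.4 kg, loose, flat on the shelf on the edged side of the panel, some centimetres off and askew. Origin: centre of its underside; sides at x = +-20 mm, ends at y = +-120 mm. Flush and level, its origin is at panel x = 55 mm, y = 0
- clamp (a joint): Clamp arm angle, rad: 0 = fully down (arm level over the panel, its rubber pad resting on top of the straightedge if that is in place); grows as the arm rises, to 1.5 (nearly upright). Stiff hinge: the arm stays where it is left; 1 to 2 N at its end moves it, e.g. a fingertip pushing from behind and above
- clamp_hinge (a point): Hinge axis of the clamp arm, parallel to the panel's y, at panel x = -55, y = 0, z = 45 mm
- clamp_tab (a point): Point on the upper (back) face of the clamp arm, 128 mm out from the hinge; its x axis points along the arm, away from the hinge. The arm is a steel bar 135 mm long from the hinge, 18 wide, 10 thick, centred on the line through the hinge; a rubber pad (20 mm across, 22 long) stands out of its under face 110 mm out. Arm down: upper face 50 mm above the shelf
- egg_cup: Bystander: small silicone egg cup, 48 mm across, 50 mm high, standing near the panel's +y end. Origin: centre of its underside
- tape_roll: Bystander: roll of paper tape lying flat, 80 mm across, 25 mm high, near the panel's -y end. Origin: centre of its underside
- pan_lid: Bystander: steel saucepan lid lying flat, 152 mm across, 42 mm high with its knob. Origin: centre of its underside
- spoon: Bystander: porcelain spoon, 140 mm long, lying along its x. Origin: on its underside, part way along it
- soy_bottle: Bystander: closed glass soy bottle, 60 mm across, 150 mm high. Origin: centre of its underside
- glue_bottle: Bystander: closed white glue bottle, 52 mm across, 130 mm high. Origin: centre of its underside
- screwdriver: Bystander: screwdriver, 180 mm long, lying along its x. Origin: on its underside, part way along it
There are look-alikes about, which are no part of the job. Of the things that look like the straightedge, the larger one is meant.

How it is judged:
By the outcome, as a careful person would: the job done as asked, in the order asked, and still so for the second after the job is handed in, with the robot touching nothing.
It also fails if it takes over 69 s, if anything falls off the work surface, if the arm or the gripper's body presses on something with over 40 N, if the wrist force passes 120 N, or if a joint passes its speed limit or range.

### The arm

A 6-joint arm with a two-finger parallel gripper is mounted at the origin on the work surface. World frame = base frame: x ahead of the robot, y to its left, z up, the work surface at z = 0. Lengths are in m, angles in rad, forces in N, time in s.
With the tool pointing down it reaches from about 0.375 to 0.925 m from the base axis. Payload 5.7 kg.
Tool frame: the origin (TCP) lies on the centre line of the jaws, within the pads' length; the fingertips stand 14 mm ahead of it and the grasp point (between the pads) lies 5 mm behind it; z points along the fingers, y is the line along which they close (so a half turn about z gives the same grasp; the last joint's range is limited). The gripper opens to 85 mm and grips with 20 to 120 N. Pads are 22 mm wide; open, the fingers measure 114 mm over their backs; the gripper's body (76 mm by 85 mm) begins 54 mm behind the grasp point. The pads swing forward as they close: fully open they stand 13 mm farther back than shut.
Start: joints at [1.069, 0.359, 1.51, -0, 1.272, -0.115], TCP at [0.226, 0.556, 0.245] pointing down, gripper open.
Joint ranges: [-2.97, 2.97], [-1.01, 2.36], [0.21, 2.38], [-0.96, 4.11], [0.2, 2.71], [-2.98, 2.98]. Speed limits (rad/s): [2.39, 2.39, 3.14, 3.14, 3.14, 3.14].

### API

Orientations are given as a unit quaternion [w, x, y, z].
In Python, from plant import arm, ik, vision, get_t, get_qpos, get_qd, get_joint_efforts, get_eef_pos, get_ee_rot, get_ft_force, get_moment, get_opening, get_gripper_force gives the robot as it stands. Calls block until the motion is done:
- arm.move_ptp(position, orientation): joint-space move of the TCP to a pose.
- arm.line_to(position, feed=0.15, orientation=None, until_force=None): straight line of the TCP; orientation=None keeps the orientation; feed is the mean speed in m/s. With until_force (N) it stops when the force on the tool has changed by that much, and returns True; else False.
- arm.movej(angles): joint-space move.
- arm.grip(opening, f_grip=None): finger opening in m; f_grip is the grip in N (None keeps the last); returns when the fingers have stopped.
- arm.sleep(seconds).
- ik(position, orientation): joint angles nearest the present ones, or None.
- vision.snapshot(name): name is "scene" or "top"; returns a dict with "frame" (420x560x3 uint8, red, green, blue), "range_z" (420x560 float32, m along the optical axis (not along the pixel's ray), 0 where there is no reading), "mtx" (3x3 intrinsics, pixels), "k1" (the pictures are not rectified: a ray, as slopes to the right and down, at radius r is drawn at 1 + k1 r^2 times it, then the intrinsics apply), "cam_to_world" (4x4, takes a point from camera to world coordinates). Camera axes: x right, y up, looking along -z (the intrinsics and any distortion apply to the point x, -y, -z); pixel columns grow to the right and rows downward; lengths in m; the calibration is good to about 2 mm. A picture is of the moment at which its call begins.
A pose or a line that the arm cannot do raises arm.PlanningError and nothing moves.
- arm.sign_off(): hands the job in; it is judged then, once.
Readings, each from a call of its own:
- get_t(): time.
- get_qpos(): joint angles.
- get_qd(): joint speeds.
- get_joint_efforts(): joint torques, N m.
- get_eef_pos(): TCP position.
- get_ee_rot(): TCP orientation.
- get_ft_force(): force on the tool from outside, world axes, zero at the start.
- get_moment(): the same for the moment, N m.
- get_opening(): finger opening in m.
- get_gripper_force(): force on a finger pad.
Only numpy, scipy, OpenCV 4.12 (cv2) and the standard library are available. Lean on these libraries where they do the work, as an engineer would, in place of code of your own. Each camera call takes 0.05 s, during which the arm holds its last target. There are 200 camera calls.

## Working session

There is one attempt and no reset: what is moved stays moved. The work goes in short steps, each a Python script; the robot and the scene stay as the last script left them, time stands still between calls to the robot, and variables do not carry over. Pictures are saved under pics/ and viewed, at most 10 in all, crops included, and the job is handed in when it is done.

```bash
mkdir -p pics; ls; python3 - <<'E'
from plant import vision,get_t
import cv2,pickle
for n in("top","scene"):
    s=vision.snapshot(n); pickle.dump(s,open(n+".pkl","wb"))
    cv2.imwrite(f"pics/{n}0.png",cv2.resize(s["frame"][:,:,::-1],(800,600)))
    print(n,s["mtx"],s["k1"],s["cam_to_world"])
print(get_t())
E
```

```text
pics
top [[398.55449545   0.         276.3024757 ]
 [  0.         398.55449545 213.86517716]
 [  0.           0.           1.        ]] -0.027263171473524583 [[-0.00447106  0.99058281 -0.13684193  0.49796252]
 [-0.99984445 -0.00209364  0.01751251  0.04897151]
 [ 0.01706109  0.13689895  0.99043808  1.07699037]
 [ 0.          0.          0.          1.        ]]
scene [[443.68350091   0.         279.05651301]
 [  0.         443.68350091 218.72737127]
 [  0.           0.           1.        ]] 0.022490932606973837 [[-0.65534374 -0.47733697  0.58538363  1.41492108]
 [ 0.75516974 -0.43006333  0.49473649  0.70165315]
 [ 0.01559602  0.76628647  0.64230975  0.90527366]
 [ 0.          0.          0.          1.        ]]
0.1
```

View pics/top0.png

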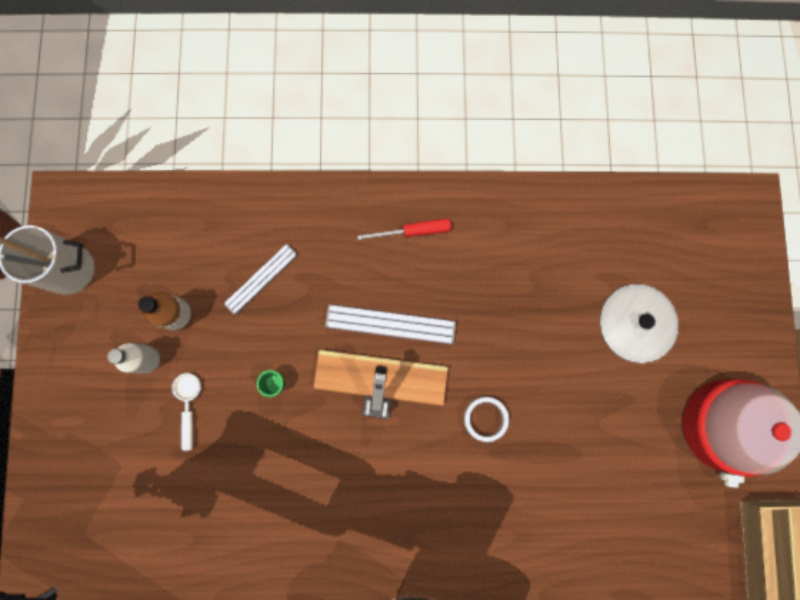

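View pics/scene0.png

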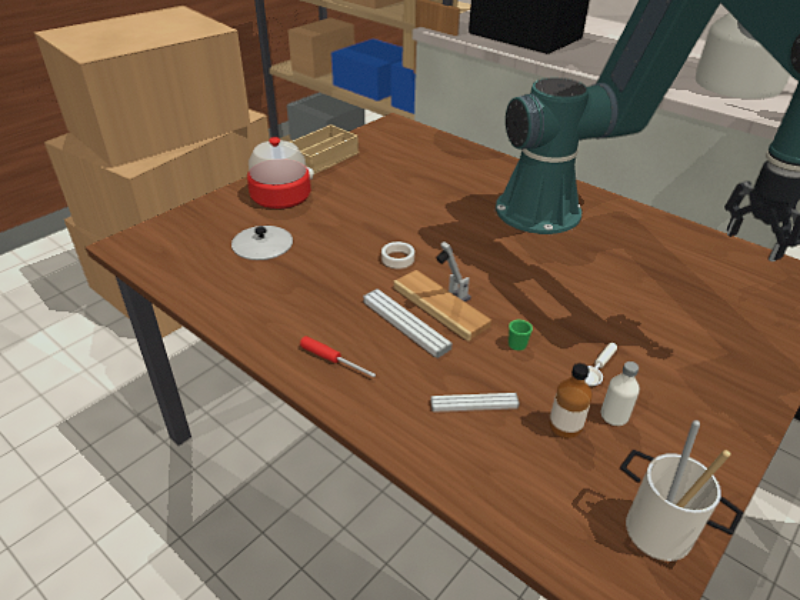

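The top view (800x600 pixels) shows two straightedge look-alikes: a larger bar at (390,324) and a smaller one at (260,278). The panel is at (380,377), with its pale edging along the upper side and the clamp at (378,392). The larger bar, next to the edging, fits the description. I'll check it in a crop and measure it.

```bash
cat > h.py <<'E'
import numpy as np,cv2,pickle
from plant import *
def rays(s,px):
    p=cv2.undistortPoints(np.float64(px).reshape(-1,1,2),s["mtx"],np.array([s["k1"],0,0,0.]))[:,0]
    d=np.c_[p[:,0],-p[:,1],-np.ones(len(p))]@s["cam_to_world"][:3,:3].T
    return s["cam_to_world"][:3,3],d
def onplane(s,px,z):
    o,d=rays(s,px); return (o+d*((z-o[2])/d[:,2])[:,None])[:,:2]
def rect(P):
    (c,(w,h),a)=cv2.minAreaRect(np.float32(P*1000)); b=cv2.boxPoints((c,(w,h),a))
    e=b[1]-b[0];f=b[2]-b[1]; L=e if np.hypot(*e)>np.hypot(*f) else f
    L=L*np.sign(L[1]); return np.array(c)/1000,np.degrees(np.arctan2(-L[0],L[1])),sorted((w,h))
def masks(s,box=(195,195,330,300)):  # returns panel, bar masks
    f=s["frame"]; hsv=cv2.cvtColor(f,cv2.COLOR_RGB2HSV); x0,y0,x1,y1=box
    roi=np.zeros(f.shape[:2],bool); roi[y0:y1,x0:x1]=1
    H,S,V=[hsv[...,i].astype(int) for i in range(3)]
    pan=roi&(V>150)&(S>80)&(H<30); bar=roi&(S<60)&(V>100)
    return pan,bar
def big(m):
    n,l,st,c=cv2.connectedComponentsWithStats(m.astype(np.uint8)); k=1+np.argmax(st[1:,4]); y,x=np.where(l==k); return np.c_[x,y]
E
python3 - <<'E'
from h import *
s=pickle.load(open("top.pkl","rb"))
c=s["frame"][150:300,140:340,::-1]
pan,bar=masks(s)
v=c.copy(); v[pan[150:300,140:340]]=(0,255,0); v[bar[150:300,140:340]]=(255,0,255)
cv2.imwrite("pics/crop1.png",np.vstack([cv2.resize(c[:,:],(400,300),interpolation=2),cv2.resize(v,(400,300),interpolation=0)]))
for m,z in((pan,.02),(bar,.018)):
    print(rect(onplane(s,big(m),z)))
E
```

```text
(array([0.51059824, 0.05808907]), np.float32(-7.6465483), [72.77883911132812, 242.24412536621094])
(array([0.61037549, 0.03918336]), np.float32(-7.7879505), [44.70807647705078, 240.93324279785156])
```

View pics/crop1.png

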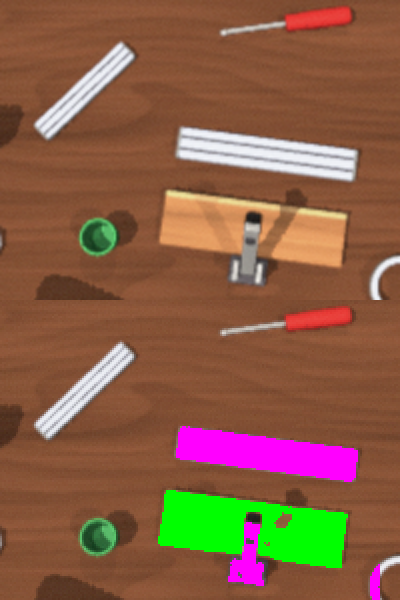

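Magenta covers the larger bar (crop 265,150) and green covers the panel with its edging facing the bar, so the choice holds. The smaller bar at (85,90) is the look-alike. Next I'll measure edges at sub-pixel level and triangulate the clamp tip.

```bash
cat >> h.py <<'E'
def hull_fit(s,m,z):
    """far long side + end lines -> origin (from far side, half width w) and yaw"""
    P=big(m); Q=onplane(s,P,z); c,yaw,_=rect(Q); t=np.radians(yaw)
    ex=np.array([np.cos(t),np.sin(t)]); ey=np.array([-ex[1],ex[0]]); return P,Q,c,ex,ey
def measure(s,which):
    z,w=(.02,.035) if which==0 else (.018,.02)
    P,Q,c,ex,ey=hull_fit(s,masks(s)[which],z)
    f=s["frame"].astype(np.float32); g=cv2.cvtColor(s["frame"],cv2.COLOR_RGB2GRAY).astype(np.float32)
    # sample on a metric grid by projecting plane points, find max gradient across the edge
    def proj(X):
        T=np.linalg.inv(s["cam_to_world"]); p=np.c_[X,np.full(len(X),z)]@T[:3,:3].T+T[:3,3]; p=p*[1,-1,-1]
        return cv2.projectPoints(p,np.zeros(3),np.zeros(3),s["mtx"],np.array([s["k1"],0,0,0.]))[0][:,0]
    def edge(p0,n):
        d=np.arange(-.009,.0091,.0005); q=proj(p0+d[:,None]*n).astype(np.float32)
        v=cv2.remap(g,q[None,:,0].copy(),q[None,:,1].copy(),cv2.INTER_LINEAR)[0]
        gr=np.maximum(-np.gradient(cv2.GaussianBlur(v[None],(5,1),1.2)[0]),0); k=np.argmax(gr)
        sl=slice(max(0,k-4),k+5); return p0+n*(np.sum(d[sl]*gr[sl])/max(gr[sl].sum(),1e-6))
    for _ in range(2):
        F=np.array([edge(c+ex*w+ey*y,ex) for y in np.linspace(-.105,.105,60)])
        vx,vy,x0,y0=cv2.fitLine(F.astype(np.float32)*1000,cv2.DIST_HUBER,0,.01,.01).ravel()
        ey=np.array([vx,vy])*np.sign(vy); ex=np.array([ey[1],-ey[0]]); p=np.array([x0,y0])/1000
        ends=[np.median([edge(c+ex*x+sg*ey*.12,sg*ey)@ey for x in np.linspace(-w*.2,w*.7,12)]) for sg in(1,-1)]
        c=ex*(p@ex-w)+ey*np.mean(ends)
    return c,np.arctan2(ex[1],ex[0]),ends[0]-ends[1]
def rel(pan,bar):
    (c,t,_),(b,u,_)=pan,bar; R=np.array([[np.cos(t),np.sin(t)],[-np.sin(t),np.cos(t)]]); return R@(b-c)*1000,np.degrees(u-t)
E
python3 - <<'E'
from h import *
s=pickle.load(open("top.pkl","rb")); s2=pickle.load(open("scene.pkl","rb"))
p=measure(s,0);b=measure(s,1);print(p,b,rel(p,b))
# depth check of clamp: points above 60mm near the panel in both views, in panel frame
for q in(s,s2):
    v,u=np.mgrid[:420,:560]; Z=q["range_z"]; o,d=rays(q,np.c_[u.ravel(),v.ravel()])
    X=o+d*Z.ravel()[:,None]; c,t,_=p; R=np.array([[np.cos(t),np.sin(t)],[-np.sin(t),np.cos(t)]])
    L=np.c_[(X[:,:2]-c)@R.T,X[:,2]]*1000
    k=(Z.ravel()>0)&(abs(L[:,0])<110)&(abs(L[:,1])<60)&(L[:,2]>65)&(L[:,2]<230)
    L=L[k]; L=L[np.argsort(-L[:,2])]; print(len(L),L[::max(1,len(L)//14)].round())
    ok=Z.ravel()>0; pl=ok&(abs(X[:,0]-.45)<.15)&(abs(X[:,1])<.2); print("table z",np.median(X[pl,2]))
E
```

```text
(array([0.51159596, 0.05741442]), np.float32(-0.13409945), np.float64(0.24035686237464637)) (array([0.61120828, 0.03896445]), np.float32(-0.13463019), np.float64(0.23987615313665764)) (array([101.18473602,  -4.96637597]), np.float32(-0.030408854))
226 [[ -3.   6. 172.]
 [ -1.   6. 168.]
 [ -6.   8. 166.]
 [ -8.  -9. 157.]
 [-12.   2. 152.]
 [  7.  -2. 148.]
 [-18.  -3. 146.]
 [  1. -10. 144.]
 [ 17.  -8. 140.]
 [-23.   1. 128.]
 [-28.  -4. 118.]
 [-33.  -5. 107.]
 [-39.   7.  93.]
 [-43.  -1.  81.]
 [-51.  -7.  66.]]
table z 0.0007892269028941801
176 [[ -1.   4. 172.]
 [  2.   4. 166.]
 [ -4.  15. 158.]
 [ -6.  10. 151.]
 [  9.  -0. 149.]
 [  5.  13. 146.]
 [ 13.   0. 144.]
 [ 14.  14. 141.]
 [-21.   9. 133.]
 [-15.  12. 126.]
 [-16.   7. 116.]
 [-25.   8. 104.]
 [-29.   5.  93.]
 [-34.  10.  82.]
 [-46.   8.  71.]]
table z 0.0009038636988101256
```

```bash
cat >> h.py <<'E'
from scipy.spatial.transform import Rotation as Rn
PAN=(np.array([0.51159596,0.05741442]),-0.13409945)
def W(x,y,z,pan=PAN):  # panel mm -> world m
    c,t=pan; return [*(c+np.array([[np.cos(t),-np.sin(t)],[np.sin(t),np.cos(t)]])@[x/1000,y/1000]),z/1000]
def quat(a):  # tool down, closing line at yaw a (panel frame, a=0: along panel x); half turn with least last joint
    best=None
    for k in(0,np.pi):
        t=PAN[1]+a+k; y=np.array([np.cos(t),np.sin(t),0]); z=np.array([0,0,-1.]); M=np.c_[np.cross(y,z),y,z]
        q=Rn.from_matrix(M).as_quat()[[3,0,1,2]]; j=ik(W(75,0,150),q)
        if j is not None and (best is None or abs(j[5])<best[0]): best=(abs(j[5]),q)
    return best[1]
E
python3 - <<'E'
from h import *
q=quat(0); print(q, ik(W(101.2,-5,150),q))
arm.move_ptp(W(101.2,-5,220),q)
arm.grip(.065,25)
arm.line_to(W(101.2,-5,60),.2)
print("low",arm.line_to(W(101.2,-5,16),.06,until_force=8),get_eef_pos(),get_ft_force())
arm.grip(.02,25); print(get_opening(),get_gripper_force())
arm.line_to(W(82,0,16),.05); print(get_eef_pos(),get_ft_force(),get_opening(),get_t())
arm.grip(.052); arm.line_to(W(82,0,120),.2); arm.move_ptp(W(110,-250,220),q)
s=vision.snapshot("top"); pickle.dump(s,open("top2.pkl","wb"))
p=measure(s,0);b=measure(s,1);print(p,b,rel(p,b),get_t())
cv2.imwrite("pics/top2.png",cv2.resize(s["frame"][150:300,140:340,::-1],(800,600)))
E
```

```text
[0.         0.75289372 0.65814212 0.        ] [-4.91312906e-02  4.72062423e-01  1.58571874e+00 -4.44089210e-16
  1.08381149e+00  8.49681594e-02]
low False [0.61142608 0.03891472 0.01607357] [0.25851108 1.06536129 0.26602137]
0.039459349245249686 27.367297410964966
[0.59277167 0.04686538 0.01656791] [1.76400032 0.68410992 7.5669124 ] 0.03937039549499444 5.4667
(array([0.51158521, 0.05717704]), np.float32(-0.13536152), np.float64(0.24035781993897928)) (array([0.59329007, 0.04664612]), np.float32(-0.13531178), np.float64(0.23964573440604856)) (array([82.37860249,  0.59136707]), np.float32(0.0028498962)) 7.5167
```

View pics/top2.png

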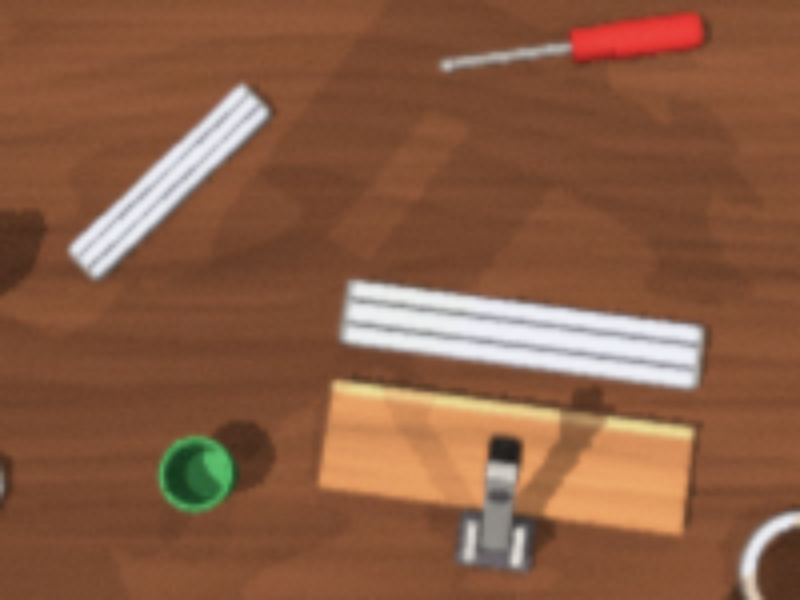

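The larger bar (crop 522,334) is now parallel to the panel edge (crop 512,405), with about a 27 mm gap and its ends level to within about 0.5 mm. Next I'll push it square with two spread fingers.

```bash
sed -i 's/^PAN=.*/PAN=(np.array([0.51159,0.0573]),-0.1347)/' h.py
python3 - <<'E'
from h import *
q=quat(np.pi/2); print(ik(W(130,0,150),q))
arm.move_ptp(W(130,0,200),q); arm.grip(.08)
arm.line_to(W(130,0,40),.2)
print(arm.line_to(W(130,0,1),.03,until_force=5),get_eef_pos())
z=max(get_eef_pos()[2]*1000+3,5); arm.line_to(W(130,0,z),.03)
f0=get_ft_force()
print(arm.line_to(W(92,0,z),.06,until_force=15),get_ft_force()-f0)
print(arm.line_to(W(82,0,z),.02,until_force=12)); 
e=np.array(get_eef_pos()); t=PAN[1]; print("panel x",((e[:2]-PAN[0])@[np.cos(t),np.sin(t)])*1000,get_ft_force()-f0,get_moment())
arm.line_to(W(120,0,z),.1); arm.line_to(W(120,0,120),.2); arm.move_ptp(W(110,-250,220),q)
s=vision.snapshot("top"); pickle.dump(s,open("top3.pkl","wb"))
print(measure(s,1),rel(PAN+(0,),measure(s,1)),get_t())
cv2.imwrite("pics/top3.png",cv2.resize(s["frame"][190:280,200:320,::-1],(800,600),interpolation=2))
E
```

```text
[-4.54539405e-02  5.09067603e-01  1.51695318e+00 -4.44089210e-16
  1.11557187e+00 -1.48155027e+00]
True [0.64016878 0.03984995 0.0030246 ]
False [ 0.89871877  0.33673419 -1.11668289]
False
panel x 85.53854675199682 [ 8.0619816  -1.02736508 -4.29946907] [-0.24730021 -1.09290662 -0.03764832]
(array([0.56639134, 0.05024067]), np.float32(-0.13508697), np.float64(0.23911669777961633)) (array([55.25295297,  0.36405705]), np.float32(-0.022171646)) 15.1333
```

View pics/top3.png

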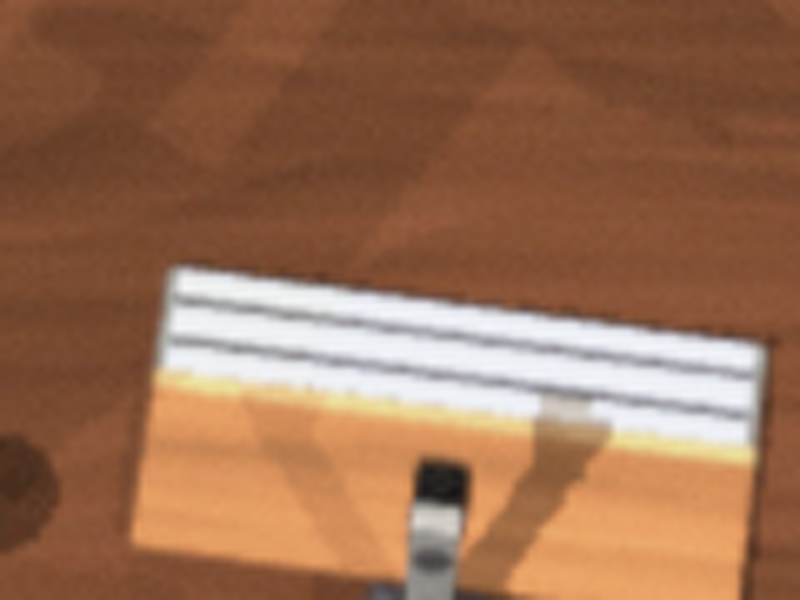

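The bar lies flush against the edging (crop 160,372 to 752,450) and its ends are level with the panel's. Now the clamp.

```bash
python3 - <<'E'
from h import *
q=quat(np.pi/2)
def pose(th,r=126,w=11): return W(-55+r*np.cos(th)-5*np.sin(th)-w,0,45+r*np.sin(th)+5*np.cos(th)+14)
arm.grip(0.0); arm.line_to(W(110,-250,280),.3)
p=pose(1.32); arm.move_ptp([*p[:2],.28],q); arm.line_to(p,.1)
f0=get_ft_force()
for th in np.linspace(1.2,0.0,13):
    hit=arm.line_to(pose(th),.06,until_force=15)
    if hit: print("hit",th,get_eef_pos(),get_ft_force()-f0); break
else:
    print("f",get_ft_force()-f0,get_eef_pos(),pose(0))
    print(arm.line_to(pose(0)-np.array([0,0,.005]),.015,until_force=8),get_eef_pos(),get_ft_force()-f0)
    e=get_eef_pos(); arm.line_to([*e[:2],.2],.15); arm.move_ptp(W(110,-250,220),q)
s=vision.snapshot("top"); s2=vision.snapshot("scene"); pickle.dump((s,s2),open("top4.pkl","wb"))
print(rel(PAN+(0,),measure(s,1)),get_t())
cv2.imwrite("pics/e1.png",np.hstack([cv2.resize(a[...,::-1],(400,400),interpolation=2) for a in(s["frame"][170:300,190:320],s2["frame"][150:270,230:350])]))
E
```

```text
hit 0.0 [0.5716905  0.04925232 0.06404061] [-1.68122073  1.04152257  9.66467293]
(array([-12.57852145,  -0.85811921]), np.float32(91.02572)) 23.1917
```

View pics/e1.png

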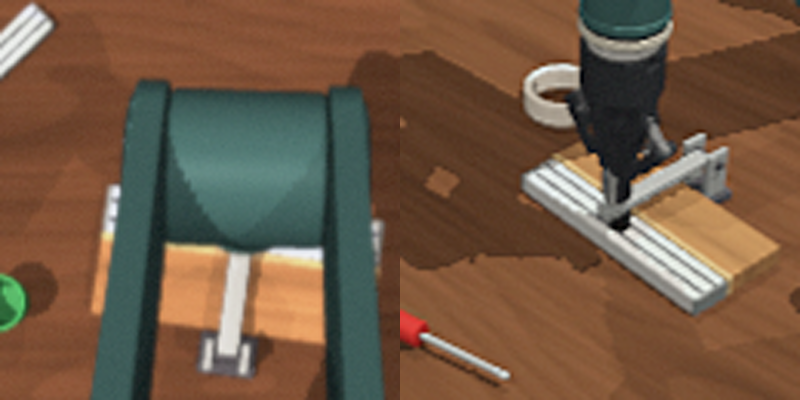

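The scene view (crop 615,215) shows the pad resting on the bar with the fingertip at 50 mm, so the arm has reached its end position. I'll back off and verify.

```bash
python3 - <<'E'
from h import *
q=quat(np.pi/2)
e=get_eef_pos(); arm.line_to([*e[:2],.2],.15); arm.move_ptp(W(110,-250,220),q)
s=vision.snapshot("top"); s2=vision.snapshot("scene"); pickle.dump((s,s2),open("top5.pkl","wb"))
print(measure(s,1),rel(PAN+(0,),measure(s,1)),get_t())
v,u=np.mgrid[:420,:560]; o,d=rays(s,np.c_[u.ravel(),v.ravel()]); X=o+d*s["range_z"].reshape(-1,1)
c,t=PAN; R=np.array([[np.cos(t),np.sin(t)],[-np.sin(t),np.cos(t)]]); L=np.c_[(X[:,:2]-c)@R.T,X[:,2]]*1000
for x in range(-20,81,20):
    k=(abs(L[:,0]-x)<8)&(abs(L[:,1])<7)&(L[:,2]>30); print(x,k.sum(),np.median(L[k,2]) if k.any() else None)
cv2.imwrite("pics/e2.png",np.hstack([cv2.resize(a[...,::-1],(400,400),interpolation=2) for a in(s["frame"][170:300,190:320],s2["frame"][150:270,230:350])]))
E
```

```text
(array([0.51400772, 0.05708491]), np.float32(-0.17257091), np.float64(0.2408774144356537)) (array([2.4247018 , 0.11154508]), np.float32(-2.1698434)) 25.35
-20 33 49.71349475653519
0 32 50.08193110663473
20 35 51.02567230894594
40 32 50.06881574099775
60 35 52.32415200029439
80 15 50.54876722466184
```

View pics/e2.png

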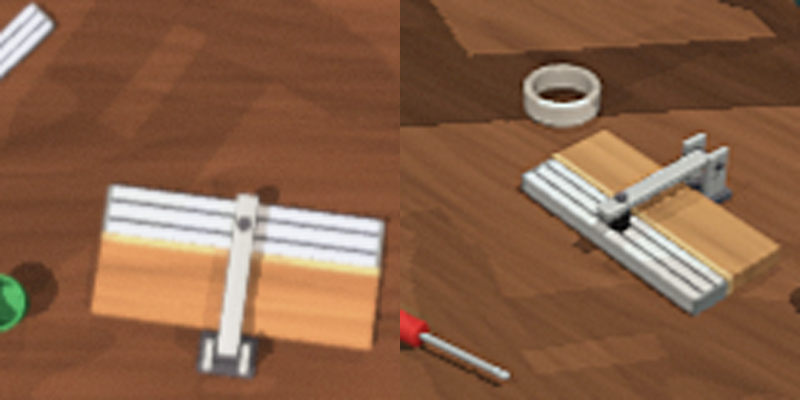

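The clamp arm is level, with its upper face about 50 mm up, and the pad sits on the bar at crop (245,222). The bar mask merged with the clamp, so that measurement isn't valid. I'll re-measure with a seeded centre and hand in if it holds.

```bash
python3 - <<'E'
import h
from h import *
s,_=pickle.load(open("top5.pkl","rb")); t=PAN[1]; ex=np.array([np.cos(t),np.sin(t)]); ey=np.array([-ex[1],ex[0]])
h.hull_fit=lambda *a:(0,0,np.array(W(55,0,0)[:2]),ex,ey)
r,a=rel(PAN+(0,),measure(s,1)); print(r,a)
if abs(r[0]-55)<1.5 and abs(r[1])<1.5 and abs(a)<.6: print(arm.sign_off(),get_t())
E
```

```text
[55.40412219  0.44513123] -0.050346177
the job is handed in; nothing more can be done
the job is handed in; nothing more can be done
```

The job is handed in: the straightedge lies flush against the panel's edged side with its ends level (last measurement within about 0.5 mm and 0.1°), and the clamp arm was then swung fully down onto it.

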